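# Battery into the radio, then knob onto its shaft

## Task

Get the old radio going: lay the battery pack in the open battery drawer at its front and push the drawer fully shut; then turn the loose knob to match the flat on the bare shaft on top of the radio, push it on all the way, and keep it pressed in. Finish while still pressing the knob down with the gripper: do not let go. Leave the jar, the carton and the roll of tape alone.

Things in the scene. Friction and masses are not known exactly. Their poses are not given: they have to be found in the camera images.
- radio: Grey table radio, fixed, 180 (x) x 260 (y) x 100 mm high; origin at the centre of its underside, x points away from its front, so the front with the battery drawer is the -x side, 90 mm from the origin. The top panel is flat, 100 mm above the table.
- drawer (a joint): Opening of the battery drawer in m: 0 shut, starts 0.080 to 0.088. It slides along the radio's x (out to -x), in the -y half of the front. Friction 1 N, stays where left. No handle: push its front plate, 6 mm thick, 106 wide, 5 to 71 mm above the table; the plate's outer face is 42 mm from point drawer_floor towards -x.
- drawer_floor (a point): Point on the drawer's inner floor (9 mm above the table), moving with it, 36 mm behind the inside of its front plate, mid-width: set the pack's centre over it. Axes as the radio's. Inside 94 mm wide (y), 101 long; side walls 18 mm high, 4 thick. The part pulled out of the radio (joint value long) is open above.
- pack_center (a point): Centre of the loose battery pack, a dark box 56 (x) x 34 (y) x 46 mm high, 0.2 to 0.4 kg, standing upright on the table; a dull metal label plate on top. It goes in the drawer upright, its long side along the sliding direction.
- knob_center (a point): Centre of the loose aluminium knob, 42 mm high, 90 g, standing hole down. A round skirt 40 mm across, 16 high carries a bar grip 14 mm thick (y), 26 tall, running in x from +17 to -28 mm; the -x end is longer and pointed. The D-shaped blind hole underneath, on the axis, is 13.5 mm deep, 17.5 across, its flat 2.75 mm from the axis on the pointed (-x) side.
- knob_tip (a point): Top of the pointed end of the knob's bar grip, 28 mm from the axis, 42 mm above the knob's underside.
- shaft_seat (a point): Centre of the shoulder (top of a 32 mm collar) at the foot of the bare D-shaft, 108 mm above the table. The shaft, 16 mm across, stands 12 mm above it; its flat is 2 mm from the axis on this frame's -x side, where a small rib also sticks out of the collar. It does not turn. Knob on: underside on the shoulder (its centre 21 mm above this), pointed end over the rib, frames parallel.
- shaft (a joint): How far the shaft with its collar is pressed down, in m: 0 free, 0.005 fully in. A spring pushes it up: 4 N to start, 9 N fully in.
- jar: Bystander: closed glass jar, 72 mm across, 110 mm high; origin at the centre of its underside.
- carton: Bystander: small cardboard carton 90 x 120 x 70 mm high; origin at the centre of its underside.
- tape_roll: Bystander: flat roll of packing tape lying on the table, 80 mm across, 28 mm high; origin at the centre of its underside.
Things that resemble listed ones, but are neither listed nor needed, are in the scene too. Several things look just like the part that bears pack_center: the one meant starts farthest to the robot's left. What is shaped like the part that bears knob_center but yellow is not meant.

How it is judged:
By the outcome, as a careful person would: the job done as asked, in the order asked, and still so for the second after the job is handed in, while the arm keeps its last pose, push and grip.
It also fails if it takes over 64 s, if anything falls off the work surface, if the arm or the gripper's body presses on something with over 40 N, if the wrist force passes 120 N, or if a joint passes its speed limit or range.

## Robot

A 6-joint arm with a two-finger parallel gripper is mounted at the origin on the work surface. World frame = base frame: x ahead of the robot, y to its left, z up, the work surface at z = 0. Lengths are in m, angles in rad, forces in N, time in s.
With the tool pointing down it reaches from about 0.35 to 0.775 m from the base axis. Payload 5.5 kg.
Tool frame: the origin (TCP) lies at the very end of the fingers, on their centre line; the grasp point (between the pads) lies 19 mm behind it; z points along the fingers, y is the line along which they close (so a half turn about z gives the same grasp; the last joint's range is limited). The gripper opens to 85 mm and grips with 20 to 120 N. Pads are 22 mm wide; open, the fingers measure 114 mm over their backs; the gripper's body (76 mm by 85 mm) begins 54 mm behind the grasp point. The pads swing forward as they close: fully open they stand 13 mm farther back than shut.
Start: joints at [1.197, 0.313, 0.046, 1.304, 0, 1.431], TCP at [0.133, 0.559, 0.231] pointing down, gripper open.
Joint ranges: [-2.76, 2.76], [-0.86, 1.69], [-1.03, 1.26], [-2.2, 2.34], [-1.47, 1.5], [-3.14, 3.14]. Speed limits (rad/s): [2.57, 2.57, 3.14, 3.14, 3.14, 3.14].

## Interface

Orientations are given as a unit quaternion [x, y, z, w].
In Python, from bench import sense, grab_frame, sign_off gives the robot as it stands.
- The arm moves only by the shell command python3 -m pendant 'ROWS'. ROWS is JSON, a list that holds one entry, the list of rows, each a list of 5 numbers: the shift along the tool's x, y, z in mm, then the turn about the tool's z in degrees, then the closure, from -1 (fully open) to 1 (shut), so that 0 is half open. A call has 1 to 12 rows; each row is the pose to reach, as a shift and turn from the pose commanded when the call began, along the tool's axes at that moment; what a row does not reach only later rows make up. A row lasts 1/10 s, in which the tool goes at most 50 mm and 8.59 degrees, less where a joint would pass 70% of its speed; a pose out of reach is approached as far as the arm can. A call with a gripper value outside its range is refused whole. The fingers move at their own pace and stop on an object; the grip force is fixed at half the most. Time passes only in rows, so rows that repeat a pose let the fingers close. It gives the time, the measured TCP pose, the force, the opening and the grip force at its end, in the units of the state.
- sense(): the state, without advancing time (a new reading comes with each control period).
- grab_frame(name): name is "scene" or "top" or "wrist"; returns a dict with "image" (480x640x3 uint8, blue, green, red), "fovy" (degrees; the focal length in pixels is half the picture's height over the tangent of half this angle, whatever the lens; pixels are square), "cx", "cy" (the principal point, pixels), "T" (4x4, takes a point from camera to world coordinates); the wrist camera has in their place "hand_eye" (4x4, takes a point from camera to tool coordinates, whose origin is the TCP and whose axes are the flange's). Camera axes: x right, y down, z forward; pixel columns grow to the right and rows downward; lengths in m; the calibration is good to about 2 mm. A picture is of the moment at which its call begins: read the wrist's pose just before it. There is no depth.
- sign_off(): hands the job in; it is judged then, once.
The state is a dict: "time_s": time; "joints": joint angles; "qvel": joint speeds; "effort": joint torques, N m; "eef_pos": TCP position; "eef_rot": TCP orientation; "wrist_force": force on the tool from outside, world axes, zero at the start; "moment": the same for the moment, N m; "gripper_width": opening from 0.0 (shut) to 1.0 (fully open); "grasp_force": force on a finger pad.
Only numpy, scipy, OpenCV 4.12 (cv2) and the standard library are available. Lean on these libraries where they do the work, as an engineer would, in place of code of your own. Each camera call takes 0.05 s, during which the arm holds its last target. There are 200 camera calls.

## Working session

There is one attempt and no reset: what is moved stays moved. The work goes in short steps, Python scripts to look and compute and a shell command to move; the robot and the scene stay as the last step left them, time stands still between calls to the robot, and variables do not carry over. Pictures are saved under pics/ and viewed, at most 10 in all, crops included, and the job is handed in when it is done.

```bash
mkdir -p pics; ls; python3 - <<'E'
from bench import sense, grab_frame
import cv2,numpy as np
s=sense();print({k:np.round(v,3).tolist() for k,v in s.items()})
for n in("scene","top","wrist"):
    f=grab_frame(n);cv2.imwrite(f"pics/{n}0.png",f["image"]);np.save(f"pics/{n}0.npy",{k:v for k,v in f.items()},allow_pickle=True)
    print(n,f["fovy"],f["cx"],f["cy"],np.round(f.get("T",f.get("hand_eye")),3).tolist(),f.keys())
E
```

```text
pics
{'time_s': 0.0, 'joints': [1.197, 0.314, 0.045, 1.304, 0.0, 1.431], 'qvel': [0.001, -0.001, -0.001, 0.002, -0.001, 0.001], 'effort': [0.001, -48.062, 29.853, 0.019, -0.0, 0.0], 'eef_pos': [0.133, 0.559, 0.23], 'eef_rot': [0.117, 0.993, -0.001, -0.0], 'wrist_force': [-0.561, 0.036, -0.057], 'moment': [0.039, 0.018, 0.026], 'grasp_force': 0.0, 'gripper_width': 1.004}
scene 48.926182064290344 313.918541552804 243.169177970671 [[-0.514, 0.595, -0.618, 1.177], [0.858, 0.373, -0.354, 0.348], [0.02, -0.712, -0.702, 0.795], [0.0, 0.0, 0.0, 1.0]] dict_keys(['image', 'fovy', 'cx', 'cy', 'T'])
top 47.531220802882586 313.70262789334794 237.64361875972088 [[0.019, -0.987, 0.162, 0.346], [-1.0, -0.018, 0.009, 0.0], [-0.006, -0.162, -0.987, 1.403], [0.0, 0.0, 0.0, 1.0]] dict_keys(['image', 'fovy', 'cx', 'cy', 'T'])
wrist 59.91353638363549 315.0121107869167 234.15349489645666 [[0.0, -0.948, -0.319, 0.081], [1.0, 0.0, -0.001, 0.001], [0.001, -0.319, 0.948, -0.143], [0.0, 0.0, 0.0, 1.0]] dict_keys(['image', 'fovy', 'cx', 'cy', 'hand_eye'])
```

View pics/top0.png

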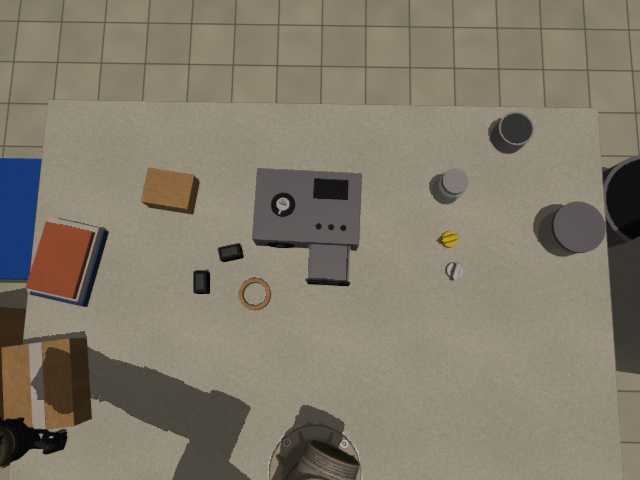

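View pics/scene0.png

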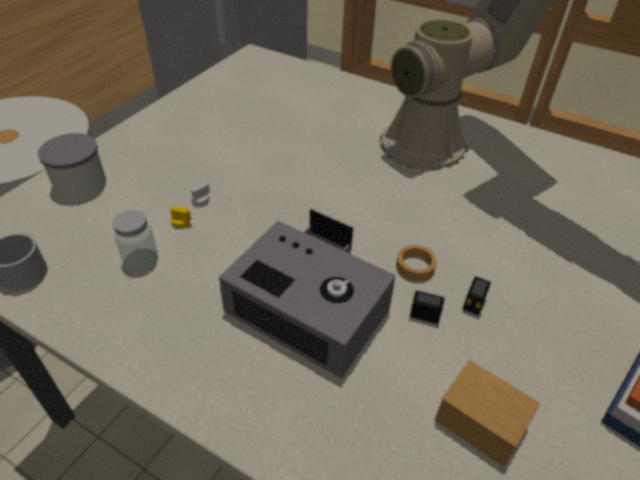

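Top view: radio body about (307,205), open drawer (328,263), shaft (283,205), dark packs at (231,253) and (202,282), the latter farthest left; silver knob (455,270), yellow decoy (450,239). The scene view agrees.

```bash
cat > h.py <<'E'
import cv2,numpy as np
from scipy.spatial.transform import Rotation as R
from bench import sense, grab_frame
def pose(s=None):
    s=s or sense(); T=np.eye(4); T[:3,:3]=R.from_quat(s["eef_rot"]).as_matrix(); T[:3,3]=s["eef_pos"]; return T
def frame(n):
    P=pose(); f=grab_frame(n)
    if n=="wrist": f["T"]=P@f["hand_eye"]
    return f
def cast(f,uv,z):
    uv=np.atleast_2d(np.asarray(uv,float)); F=240/np.tan(np.radians(f["fovy"]/2))
    d=np.c_[(uv[:,0]-f["cx"])/F,(uv[:,1]-f["cy"])/F,np.ones(len(uv))]@f["T"][:3,:3].T
    o=f["T"][:3,3]; return o+d*((z-o[2])/d[:,2])[:,None]
def proj(f,p):
    F=240/np.tan(np.radians(f["fovy"]/2)); p=np.atleast_2d(p)
    c=(p-f["T"][:3,3])@f["T"][:3,:3]; return c[:,:2]/c[:,2:]*F+[f["cx"],f["cy"]]
def go(target,yaw=None):
    """shift mm in tool axes to TCP target; turn about tool z so that tool y points along world yaw(deg, mod 180)"""
    P=pose(); d=P[:3,:3].T@(np.array(target)-P[:3,3])*1000
    t=None
    if yaw is not None:
        cur=np.degrees(np.arctan2(P[1,1],P[0,1])); t=-((yaw-cur+90)%180-90)
    s=sense(); print("shift",d.round(1),"turn",t,"pos",P[:3,3].round(4),"tooly",np.degrees(np.arctan2(P[1,1],P[0,1])).round(1),"q6",round(s["joints"][5],2),"t",s["time_s"],"z",P[:3,2].round(3))
E
python3 - <<'E'
from h import *
f=np.load("pics/top0.npy",allow_pickle=True).item()
g=cv2.cvtColor(f["image"],cv2.COLOR_BGR2GRAY)
hsv=cv2.cvtColor(f["image"],cv2.COLOR_BGR2HSV)
for n,(x0,y0,x1,y1),z in [("packL",(188,265,216,298),.046),("packR",(214,240,246,266),.046)]:
    m=np.zeros_like(g);m[y0:y1,x0:x1]=(g[y0:y1,x0:x1]<60)
    c=max(cv2.findContours(m,0,1)[0],key=cv2.contourArea);r=cv2.minAreaRect(c);print(n,r,cast(f,r[0],.046).round(3))
print("knob",cast(f,[[455,270]],.03).round(3),"shaft",cast(f,[[283,205]],.12).round(3))
print("radio corners rough",cast(f,[[257,169],[362,172],[359,248],[253,245]],.1).round(3).tolist())
print("drawer front",cast(f,[[307,281],[349,283]],.071).round(3).tolist())
go([.42,.29,.25])
E
```

```text
packL ((201.5, 281.5), (15.0, 23.0), 0.0) [[0.453 0.29  0.046]]
packR ((230.48077392578125, 252.4038543701172), (15.100942611694336, 23.14170265197754), 78.69007110595703) [[0.528 0.221 0.046]]
knob [[ 0.496 -0.346  0.03 ]] shaft [[0.636 0.087 0.12 ]]
radio corners rough [[0.73, 0.156, 0.1], [0.727, -0.104, 0.1], [0.537, -0.098, 0.1], [0.54, 0.158, 0.1]]
drawer front [[0.457, 0.027, 0.071], [0.454, -0.076, 0.071]]
shift [-341.4 -195.2  -19.2] turn None pos [0.1331 0.559  0.2306] tooly 76.6 q6 1.43 t 0.15 z [-0.001 -0.001 -1.   ]
```

```bash
python3 -m pendant '[[[-40,-20,0,-7,-1],[-80,-40,0,-13.4,-1],[-125,-63,0,-13.4,-1],[-170,-86,0,-13.4,-1],[-215,-109,0,-13.4,-1],[-260,-132,0,-13.4,-1],[-300,-152,0,-13.4,-1],[-340,-172,0,-13.4,-1],[-371,-188,0,-13.4,-1],[-371,-188,0,-13.4,-1],[-371,-188,0,-13.4,-1]]]'; python3 - <<'E'
from h import *
go([.453,.29,.25],90)
f=frame("wrist");cv2.imwrite("pics/w1.png",f["image"])
np.save("pics/w1.npy",f)
E
```

```text
time_s: 1.25
eef_pos: [0.4507, 0.2899, 0.2308]
eef_rot: [0.001, 1.0, -0.0, -0.001]
wrist_force: [-1.0, -0.5, -0.1]
gripper_width: 0.997
grasp_force: 0.0
shift [ -2.2   0.1 -19.2] turn -0.11518186330644653 pos [0.4507 0.2899 0.2308] tooly 89.9 q6 0.42 t 1.25 z [-0.001 -0.    -1.   ]
```

View pics/w1.png

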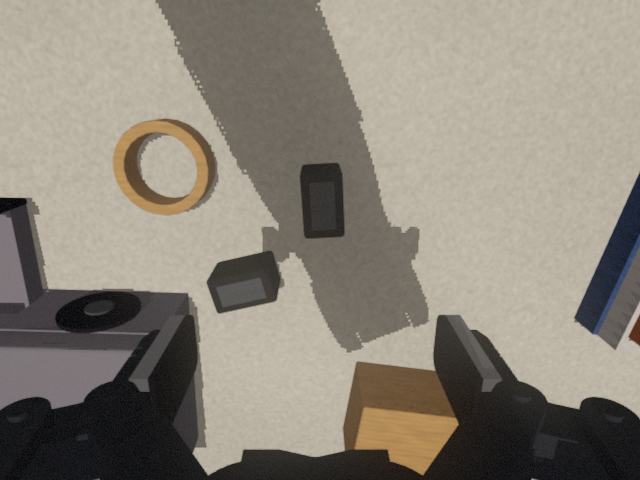

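The view shows the wanted pack in the tool's shadow, top label at about (322,205); the second pack is at (243,285), the tape roll at (163,167).

```bash
python3 - <<'E'
from h import *
f=np.load("pics/w1.npy",allow_pickle=True).item()
g=cv2.cvtColor(f["image"],cv2.COLOR_BGR2GRAY)
print(g[205,296:352].tolist()); print(g[155:245:2,322].tolist())
x0,y0,x1,y1=296,155,352,245
m=np.zeros_like(g);m[y0:y1,x0:x1]=(g[y0:y1,x0:x1]>40)&(g[y0:y1,x0:x1]<62)
m=cv2.morphologyEx(m,cv2.MORPH_OPEN,np.ones((5,5)))
c=max(cv2.findContours(m,0,1)[0],key=cv2.contourArea)
W=cast(f,c[:,0],.046)[:,:2].astype(np.float32)*1000
print("label",cv2.minAreaRect(W),cv2.boundingRect(c))
E
```

```text
[107, 104, 108, 107, 106, 90, 58, 40, 45, 44, 40, 37, 41, 41, 52, 54, 52, 52, 53, 56, 55, 54, 55, 54, 57, 53, 56, 50, 52, 52, 52, 53, 52, 52, 55, 55, 57, 58, 52, 45, 36, 42, 40, 40, 37, 44, 37, 75, 103, 110, 108, 108, 106, 107, 110, 104]
[108, 108, 106, 104, 78, 40, 41, 43, 40, 42, 41, 39, 42, 41, 50, 52, 51, 53, 53, 56, 53, 53, 57, 54, 50, 56, 53, 58, 52, 50, 53, 54, 56, 59, 57, 53, 53, 50, 41, 35, 43, 59, 109, 111, 108]
label ((455.6275634765625, 296.4790344238281), (41.155029296875, 21.865741729736328), 0.8085493445396423) (309, 181, 28, 50)
```

```bash
python3 -m pendant '[[[-5.3,6,45,0,-1],[-5.3,6,90,0,-1],[-5.3,6,135,0,-1],[-5.3,6,180,0,-1],[-5.3,6,205,0,-1],[-5.3,6,213,0,-1],[-5.3,6,213,0,-1],[-5.3,6,213,0,0],[-5.3,6,213,0,1],[-5.3,6,213,0,1],[-5.3,6,213,0,1],[-5.3,6,213,0,1]]]'; python3 -m pendant '[[[0,0,0,0,1],[0,0,0,0,1],[0,0,0,0,1]]]'
```

```text
time_s: 2.5
eef_pos: [0.4571, 0.297, 0.0199]
eef_rot: [0.0, 1.0, 0.001, 0.001]
wrist_force: [-0.6, -0.6, 6.2]
gripper_width: 0.387
grasp_force: 59.8
time_s: 2.8
eef_pos: [0.4571, 0.297, 0.0199]
eef_rot: [0.0, 1.0, 0.001, 0.001]
wrist_force: [-0.2, -0.2, 5.1]
gripper_width: 0.385
grasp_force: 59.8
```

```bash
python3 -m pendant '[[[0,0,-45,0,1],[0,0,-90,0,1],[0,0,-135,0,1],[5,-40,-160,0,1],[10,-85,-180,0,1],[15,-130,-180,0,1],[20,-175,-180,0,1],[25,-220,-180,0,1],[27,-265,-180,0,1],[27,-300,-180,0,1],[27,-317,-180,0,1],[27,-317,-180,0,1]]]'; python3 - <<'E'
from h import *
go([.497,-.025,.2],90)
f=frame("wrist");cv2.imwrite("pics/w2.png",f["image"])
np.save("pics/w2.npy",f)
E
```

```text
time_s: 4.0
eef_pos: [0.4288, -0.0225, 0.1985]
eef_rot: [0.002, 1.0, -0.0, 0.0]
wrist_force: [0.1, 0.6, -2.9]
gripper_width: 0.387
grasp_force: 60.4
shift [-68.2  -2.2  -1.5] turn -0.24661972716917546 pos [ 0.4288 -0.0225  0.1985] tooly 89.8 q6 -0.24 t 4.0 z [ 0. -0. -1.]
```

View pics/w2.png

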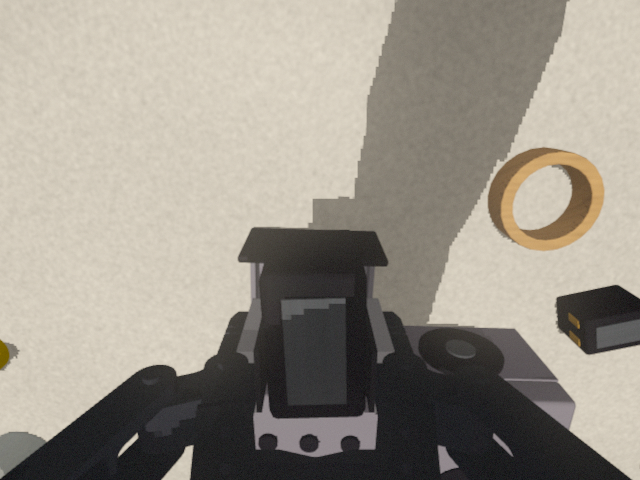

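The held pack covers the middle; the drawer plate shows as a dark quad, lower edge (240,263)-(387,264) (its top inner rim), upper edge (250,230)-(383,232) (its foot). The radio body lies below it.

```bash
python3 - <<'E'
from h import *
f=np.load("pics/w2.npy",allow_pickle=True).item()
g=cv2.cvtColor(f["image"],cv2.COLOR_BGR2GRAY)
# corners of plate: left/right edges along rows; bottom rim along columns
m=(g<38).astype(np.uint8)
def lr(v):
    u=np.where(m[v,200:420])[0]+200; return u.min(),u.max()+1
for v in (232,236,240,250,258,261,263,265): print(v,lr(v),end=" ")
print()
print("rim right",g[255:275,383].tolist(),g[255:275,245].tolist(),"foot",g[222:240,300].tolist(), g[222:240,260].tolist(),g[222:240,372].tolist())
for u in (242,246,249,376,380,384):
    c=np.where(m[225:275,u])[0]+225; print(u,c.min(),c.max()+1)
for z,p in ((.071,[[239.5,263],[387,264.5]]),(.005,[[250,229],[382,232]])): print(z,cast(f,p,z).round(4).tolist())
# side-edge of radio front top right corner
E
```

```text
Traceback (most recent call last):
ValueError: zero-size array to reduction operation minimum which has no identity
```

```bash
python3 - <<'E'
import cv2
a=cv2.imread("pics/w2.png")[220:280,230:400]; b=cv2.imread("pics/top0.png")[160:295,245:370]
a=cv2.convertScaleAbs(cv2.resize(a,None,fx=4,fy=4,interpolation=0),alpha=2)[:240,:680];b=cv2.resize(b,None,fx=2.6,fy=2.6,interpolation=0)
import numpy as np
c=np.zeros((600,800,3),np.uint8);c[:240,:680]=a;c[245:245+b.shape[0],:b.shape[1]]=b[:355]
cv2.imwrite("pics/z1.png",c)
E
```

```text
(no output)
```

View pics/z1.png

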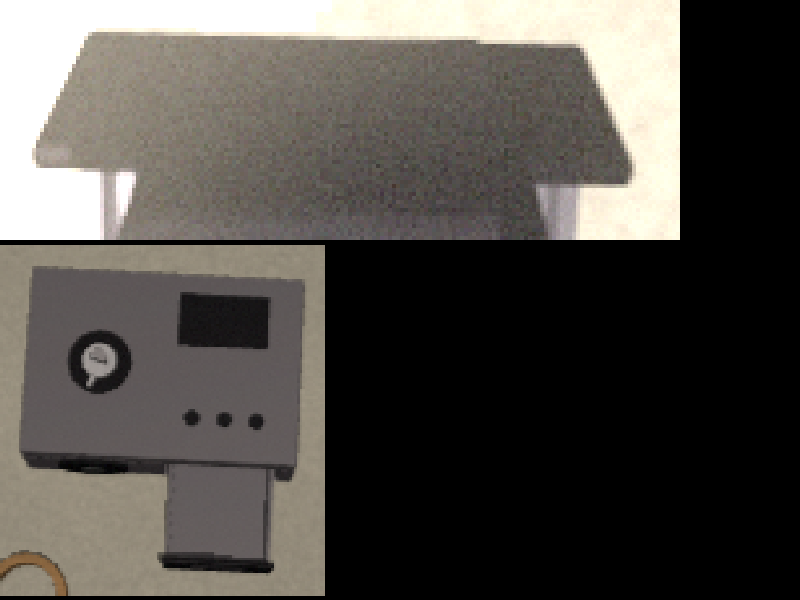

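The enlarged crop gives plate rim corners at image (238.8,262) and (388,265.5), foot corners (252.5,228) and (375.5,231.3); the shaft rib points down-left in the top view, about (283,213).

```bash
python3 - <<'E'
from h import *
f=np.load("pics/w2.npy",allow_pickle=True).item()
rim=cast(f,[[238.8,262],[388,265.5]],.071); foot=cast(f,[[252.5,228.2],[375.5,231.3]],.005)
for p in (rim,foot):
    d=p[1]-p[0]; print(p.round(4).tolist(),"w",np.linalg.norm(d),"yaw",np.degrees(np.arctan2(-d[0],d[1])))
t=np.load("pics/top0.npy",allow_pickle=True).item()
# radio top corners in the top view (crop scale 2.6, offset 245,160; image row offset 245)
c=[[245+u/2.6,160+(v-245)/2.6] for u,v in ((33,267),(304,281),(296,467),(21,453))]
W=cast(t,c,.1);print(W.round(4).tolist(),W.mean(0))
for a,b in((1,0),(2,3)): d=W[b]-W[a];print(np.linalg.norm(d),np.degrees(np.arctan2(-d[0],d[1])))
for a,b in((0,3),(1,2)): d=W[a]-W[b];print(np.linalg.norm(d),np.degrees(np.arctan2(d[1],d[0])))
E
```

```text
[[0.4592, -0.0756, 0.071], [0.4622, 0.0292, 0.071]] w 0.10485871793416049 yaw -1.6606305285294036
[[0.4554, -0.0753, 0.005], [0.4586, 0.0292, 0.005]] w 0.10458430092331512 yaw -1.7329340362264503
[[0.7315, 0.1539, 0.1], [0.7222, -0.1041, 0.1], [0.5434, -0.0975, 0.1], [0.552, 0.1587, 0.1]] [0.63728008 0.02775592 0.1       ]
0.25823108395743205 -2.0730394281632614
0.2563938782070009 -1.9162088902968724
0.1796284648713291 -1.5306479634664922
0.17891866643069107 -2.1171470533609167
```

```bash
python3 -m pendant '[[[-40,-2,0,1.6,1],[-70.7,-2,0,1.6,1],[-70.7,-2,0,1.6,1],[-70.7,-2,45,1.6,1],[-70.7,-2,90,1.6,1],[-70.7,-2,120,1.6,1],[-70.7,-2,145,1.6,1],[-70.7,-2,155,1.6,1],[-70.7,-2,160,1.6,1],[-70.7,-2,160,1.6,1]]]'; python3 - <<'E'
from h import *
go([.4995,-.0245,.029],88.2)
E
```

```text
time_s: 5.05
eef_pos: [0.4997, -0.022, 0.0386]
eef_rot: [0.014, 1.0, 0.0, 0.0]
wrist_force: [0.2, -0.4, -3.2]
gripper_width: 0.387
grasp_force: 60.2
shift [ 0.2 -2.5  9.6] turn 0.24584775255885916 pos [ 0.4997 -0.022   0.0386] tooly 88.4 q6 -0.18 t 5.05 z [ 0.  0. -1.]
```

```bash
python3 -m pendant '[[[0,-2.5,3,0,1],[0,-2.5,6,0,1],[0,-2.5,8,0,1],[0,-2.5,9,0,1],[0,-2.5,9,0,1]]]'
```

```text
time_s: 5.55
eef_pos: [0.4995, -0.025, 0.0293]
eef_rot: [0.014, 1.0, 0.0, 0.0]
wrist_force: [-0.1, 0.3, -2.3]
gripper_width: 0.389
grasp_force: 60.3
```

```bash
python3 -m pendant '[[[0,0,0.7,0,1],[0,0,0.7,0,1],[0,0,0.7,0,0.2],[0,0,0.7,0,0.0],[0,0,0.7,0,-0.15],[0,0,0.7,0,-0.15],[0,0,0.7,0,-0.15]]]';  python3 -m pendant '[[[0,0,-10,0,-0.15],[0,0,-35,0,-0.15],[0,0,-80,0,-0.15],[0,0,-120,0,-0.15],[45,0,-140,0,-0.15],[90,0,-140,0,-0.15],[130,0,-140,0,-0.15],[130,0,-140,0,-0.15]]]'; python3 - <<'E'
from h import *
go([.40,-.0235,.06],88.2)
f=frame("wrist");cv2.imwrite("pics/w3.png",f["image"])
np.save("pics/w3.npy",f)
E
```

```text
time_s: 6.25
eef_pos: [0.4996, -0.0249, 0.0286]
eef_rot: [0.014, 1.0, 0.0, 0.0]
wrist_force: [0.7, 0.3, -0.9]
gripper_width: 0.576
grasp_force: 0.0
time_s: 7.05
eef_pos: [0.3641, -0.0201, 0.1687]
eef_rot: [0.014, 1.0, 0.0, -0.002]
wrist_force: [1.2, -0.1, -1.2]
gripper_width: 0.572
grasp_force: 0.0
shift [-36.3  -2.4 108.6] turn 0.18125374572760222 pos [ 0.3641 -0.0201  0.1687] tooly 88.4 q6 -0.25 t 7.05 z [-0.003  0.001 -1.   ]
```

View pics/w3.png

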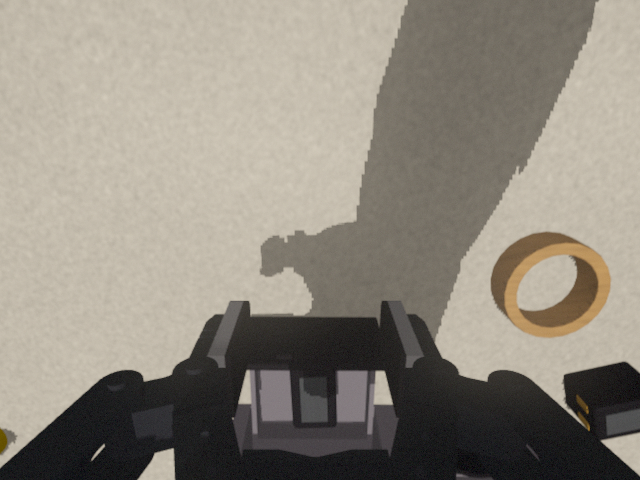

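The pack stands upright in the drawer, centred (label about (313,400), walls at 252 and 373). Now close the fingers and push the plate.

```bash
python3 -m pendant '[[[-30,-1.5,0,0,1],[-36,-1.5,40,0,1],[-36,-1.5,80,0,1],[-36,-1.5,110,0,1],[-36,-1.5,124,0,1],[-50,-1.5,124,0,1],[-60,-1.5,124,0,1],[-70,-1.5,124,0,1],[-78,-1.5,124,0,1],[-85,-1.5,124,0,1]]]';  python3 -m pendant '[[[-8,0,0,0,1],[-16,0,0,0,1],[-24,0,0,0,1],[-32,0,0,0,1],[-40,0,0,0,1],[-48,0,0,0,1],[-56,0,0,0,1],[-62,0,0,0,1],[-68,0,0,0,1],[-73,0,0,0,1]]]'; python3 - <<'E'
from h import *
go([.535,-.0265,.045],88.2); print(sense()["wrist_force"])
E
```

```text
time_s: 8.1
eef_pos: [0.4554, -0.0253, 0.0449]
eef_rot: [0.014, 1.0, -0.0, 0.0]
wrist_force: [-0.4, 0.2, 1.2]
gripper_width: 0.0
grasp_force: 0.6
time_s: 9.1
eef_pos: [0.5279, -0.0272, 0.0445]
eef_rot: [0.014, 1.0, 0.0, -0.0]
wrist_force: [-1.5, -1.3, -0.2]
gripper_width: 0.0
grasp_force: 0.6
shift [-7.   0.9 -0.5] turn 0.20549022263507766 pos [ 0.5279 -0.0272  0.0445] tooly 88.4 q6 -0.18 t 9.1 z [-0.  0. -1.]
[-1.52684289 -1.2980718  -0.23142036]
```

```bash
python3 -m pendant '[[[-3,0,0,0,1],[-6,0,0,0,1],[-8,0,0,0,1],[-9,0,0,0,1]]]'
```

```text
time_s: 9.5
eef_pos: [0.5315, -0.0272, 0.0439]
eef_rot: [0.014, 1.0, -0.0, -0.005]
wrist_force: [-15.0, -0.6, 11.5]
gripper_width: -0.003
grasp_force: 7.6
```

```bash
python3 -m pendant '[[[-1,0,0,0,1],[-2,0,0,0,1],[-2,0,0,0,1]]]'
```

```text
time_s: 9.8
eef_pos: [0.5315, -0.0271, 0.0437]
eef_rot: [0.014, 1.0, -0.0, -0.006]
wrist_force: [-18.6, -2.5, 12.4]
gripper_width: 0.007
grasp_force: 8.9
```

```bash
python3 -m pendant '[[[20,0,0,0,1],[45,0,-20,0,1],[45,0,-60,0,1],[45,-20,-105,0,1],[45,-65,-150,0,0.5],[42,-110,-155,0,0],[40,-155,-155,0,-1],[36,-200,-155,0,-1],[34,-245,-155,0,-1],[32,-290,-155,0,-1],[31,-314,-155,0,-1],[31,-314,-155,0,-1]]]'; python3 - <<'E'
from h import *
go([.495,-.345,.2],90)
f=frame("wrist");cv2.imwrite("pics/w4.png",f["image"])
np.save("pics/w4.npy",f)
for n in("top","scene"):
    q=frame(n);np.save(f"pics/{n}4.npy",q)
    if n=="top":b=q["image"][155:295,215:375]
    else:s=q["image"][200:380,200:420]
c=np.zeros((600,800,3),np.uint8)
w=cv2.resize(f["image"],(400,300));c[:300,:400]=w
s=cv2.resize(s,(367,300),interpolation=cv2.INTER_CUBIC);c[:300,410:777]=s
b=cv2.resize(b,(343,300),interpolation=cv2.INTER_CUBIC);c[300:,:343]=b
cv2.imwrite("pics/z4.png",c)
E
```

```text
time_s: 11.0
eef_pos: [0.4988, -0.3443, 0.1991]
eef_rot: [0.016, 1.0, -0.0, 0.001]
wrist_force: [-0.4, 0.6, -0.6]
gripper_width: 1.002
grasp_force: 0.0
shift [ 3.7 -0.8 -1. ] turn -1.833578482711573 pos [ 0.4988 -0.3443  0.1991] tooly 88.2 q6 -0.7 t 11.0 z [ 0.001 -0.001 -1.   ]
```

View pics/z4.png

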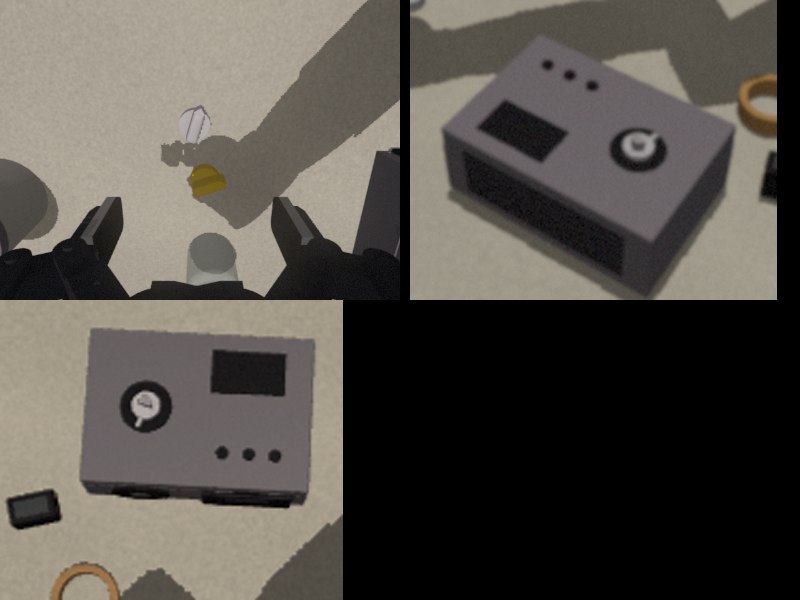

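The drawer looks shut in both room views. The knob is at wrist pixel about (313,200), bar running up-right to down-left; the shaft's rib points down-left in the top view. Take a close look at the shaft next.

```bash
python3 -m pendant '[[[-10,43,-20,0,-1],[-20,87,-40,0,-1],[-30,130,-51,0,-1],[-42,175,-51,0,-1],[-54,220,-51,0,-1],[-66,265,-51,0,-1],[-78,310,-51,0,-1],[-90,355,-51,0,-1],[-102,400,-51,0,-1],[-112.6,435,-51,0,-1],[-112.6,435,-51,0,-1],[-112.6,435,-51,0,-1]]]'; python3 - <<'E'
from h import *
go([.625,.087,.25],90)
f=frame("wrist");cv2.imwrite("pics/w5.png",f["image"])
np.save("pics/w5.npy",f)
print(proj(f,[[.636,.087,.12]]))
w=np.load("pics/w4.npy",allow_pickle=True).item()["image"]
c=np.zeros((600,800,3),np.uint8)
u,v=proj(f,[[.636,.087,.12]])[0].astype(int)
c[:400,:400]=cv2.resize(f["image"][v-50:v+50,u-50:u+50],(400,400),interpolation=0)
c[:400,400:]=cv2.resize(w[160:240,273:353],(400,400),interpolation=0)
c[400:,:]=cv2.resize(f["image"][:160],(800,200))
cv2.imwrite("pics/z5.png",c);print(u,v)
E
```

```text
time_s: 12.35
eef_pos: [0.6226, 0.0933, 0.2506]
eef_rot: [0.012, 1.0, -0.0, -0.0]
wrist_force: [0.1, -0.2, 0.7]
gripper_width: 1.002
grasp_force: 0.0
shift [-2.6 -6.2  0.6] turn -1.3702518497288594 pos [0.6226 0.0933 0.2506] tooly 88.6 q6 0.05 t 12.35 z [-0. -0. -1.]
[[305.61906015 237.79030724]]
305 237
```

View pics/z5.png

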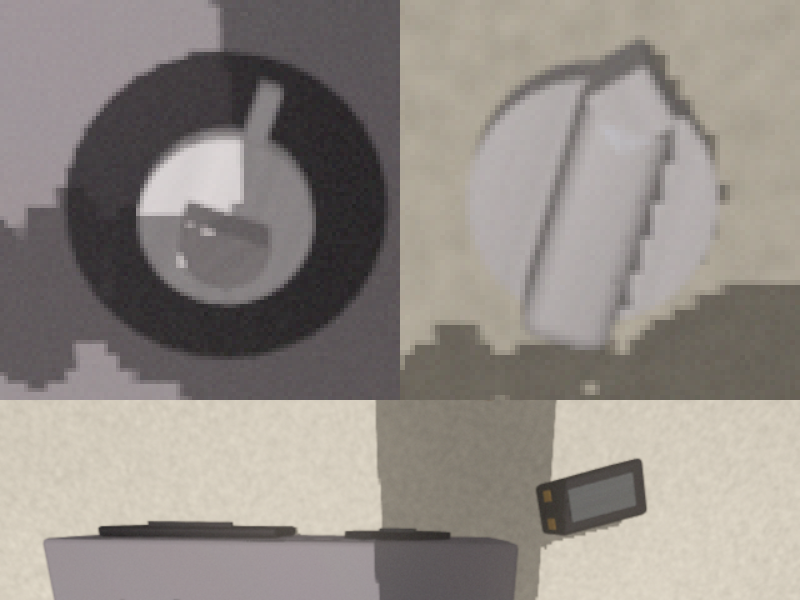

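Left crop: collar centre about image (311.8,240.8), rib pointing up and right, flat edge on the shaft top tilted about 17 deg; right crop: knob bar with the point up-right (tip about (321,174), rear end about (306,228)). The lower strip shows the drawer's side flush and the second pack with contacts at right.

```bash
python3 - <<'E'
from h import *
f=np.load("pics/w5.npy",allow_pickle=True).item()
C=lambda p,z,o=(255,187),s=4:cast(f,[[o[0]+a/s,o[1]+b/s] for a,b in p],z)
ang=lambda d:np.degrees(np.arctan2(d[1],d[0]))
g=cv2.cvtColor(f["image"],cv2.COLOR_BGR2GRAY)
# collar: cast edge points (crop readings) to z=.108, fit circle
E=C([(137,215),(316,218),(226,304),(160,165),(297,265),(160,270),(300,165)],.108)[:,:2]
A=np.c_[2*E,np.ones(len(E))];s=np.linalg.lstsq(A,(E**2).sum(1),rcond=None)[0];r=np.sqrt(s[2]+s[0]**2+s[1]**2)
print("collar",s[:2].round(4),"r",r.round(4))
t=C([(270,83),(258,138)],.108);print("rib",t.round(4).tolist(),ang(t[0,:2]-s[:2]),ang(t[0]-t[1]))
for z,p in((.12,[(183,221),(269,246)]),(.108,[(187,203),(268,225)])):
    e=C(p,z);print("flat",z,e.round(4).tolist(),ang(e[1]-e[0])+90, "len",np.linalg.norm(e[1]-e[0]))
# ring outer (dark disk on panel z=.1)
E=C([(66,200),(387,200),(227,52),(227,357)],.1)[:,:2];print("disk",E.mean(0).round(4),E.round(4).tolist())
k=np.load("pics/w4.npy",allow_pickle=True).item()
K=lambda p,z:cast(k,[[273+(a-400)/5,160+b/5] for a,b in p],z)
e=K([(640,68),(565,341)],.042);d=e[0]-e[1];L=np.linalg.norm(d);print("knob",e.round(4).tolist(),"L",L,"ang",ang(d),"axis",(e[1]+d/L*.017).round(4))
for p in([(585,95),(525,325)],[(672,130),(605,345)]): q=K(p,.042);print("edge",ang(q[0]-q[1]))
# skirt circle at z=.016 
E=K([(468,200),(720,200),(690,115),(480,270),(545,75),(490,130)],.016)[:,:2]
A=np.c_[2*E,np.ones(len(E))];s=np.linalg.lstsq(A,(E**2).sum(1),rcond=None)[0];print("skirt",s[:2].round(4),np.sqrt(s[2]+s[0]**2+s[1]**2))
E
```

```text
collar [0.6433 0.091 ] r 0.0162
rib [[0.6179, 0.0993, 0.108], [0.628, 0.0969, 0.108]] 162.0449972350192 167.02451634555288
flat 0.12 [[0.6392, 0.0835, 0.12], [0.6442, 0.0984, 0.12]] 161.44923470574497 len 0.015741771338544645
flat 0.108 [[0.64, 0.0838, 0.108], [0.6446, 0.0984, 0.108]] 162.5808170863059 len 0.015326581668189534
disk [0.6433 0.0909] [[0.6417, 0.0609], [0.6431, 0.1208], [0.6141, 0.0917], [0.6743, 0.0901]]
knob [[0.4726, -0.3387, 0.042], [0.5138, -0.3512, 0.042]] L 0.04306265344923657 ang 163.14664642738953 axis [ 0.4975 -0.3463  0.042 ]
edge 163.4890253341857
edge 161.61984313602173
skirt [ 0.4986 -0.3468] 0.020814802138065556
```

```bash
python3 -m pendant '[[[10,-43,0,8,-0.4],[20,-87,0,15.8,-0.4],[32,-130,0,15.8,-0.4],[44,-175,0,15.8,-0.4],[56,-220,0,15.8,-0.4],[68,-265,0,15.8,-0.4],[80,-310,0,15.8,-0.4],[92,-355,20,15.8,-0.4],[103,-400,55,15.8,-0.4],[113.8,-438,95,15.8,-0.4],[113.8,-443,110,15.8,-0.4],[113.8,-443,110,15.8,-0.4]]]'; python3 -m pendant '[[[0,0,0,0,-0.4],[0,0,0,0,-0.4]]]'; python3 - <<'E'
from h import *
f=np.load("pics/w5.npy",allow_pickle=True).item()
print("plate top",cast(f,[[80,101.5],[235,102]],.071).round(4).tolist(),"front",cast(f,[[40,112],[410,113.5]],.1).round(4).tolist())
go([.498,-.3465,.02],72.8)
f=frame("wrist");np.save("pics/w6.npy",f)
u,v=proj(f,[[.498,-.3465,.03]])[0].astype(int);print(u,v)
c=cv2.resize(f["image"][v-75:v+75,u-100:u+100],(800,600),interpolation=0);cv2.imwrite("pics/z6.png",c)
E
```

```text
time_s: 13.6
eef_pos: [0.4931, -0.3498, 0.1366]
eef_rot: [0.154, 0.988, 0.002, -0.003]
wrist_force: [-0.5, 0.4, 0.9]
gripper_width: 0.702
grasp_force: 0.0
time_s: 13.8
eef_pos: [0.4978, -0.3486, 0.1425]
eef_rot: [0.151, 0.989, -0.001, 0.001]
wrist_force: [0.3, -0.3, 0.7]
gripper_width: 0.702
grasp_force: 0.0
plate top [[0.5425, -0.0781, 0.071], [0.5455, 0.0365, 0.071]] front [[0.5485, -0.0909, 0.1], [0.5554, 0.1599, 0.1]]
shift [  0.7   2.1 122.5] turn -0.1921330346897463 pos [ 0.4978 -0.3486  0.1425] tooly 72.6 q6 -0.44 t 13.8 z [ 0.002 -0.001 -1.   ]
316 226
```

View pics/z6.png

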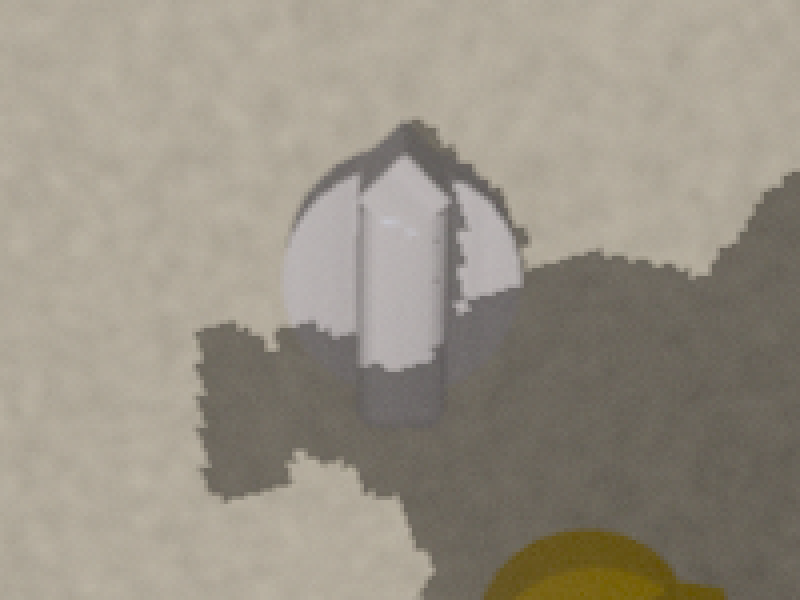

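Close view: the knob's bar runs straight up the picture, tip top at crop (404,155), i.e. pixel (317,190), rear end at (316,257); skirt between crop columns 285 and 523.

```bash
python3 - <<'E'
from h import *
f=np.load("pics/w6.npy",allow_pickle=True).item()
K=lambda p,z:cast(f,[[216+a/4,151+b/4] for a,b in p],z)
ang=lambda d:np.degrees(np.arctan2(d[1],d[0]))
e=K([(404,155),(401,424)],.042);d=e[0]-e[1];L=np.linalg.norm(d);u=d/L
print("L",L,ang(d),"axis by tip",(e[0]-u*.028).round(4),"by rear",(e[1]+u*.017).round(4))
s=K([(285,285),(523,285)],.016);print("skirt",s.round(4).tolist(),s.mean(0))
for p in([(360,205),(360,415)],[(449,205),(442,415)]): q=K(p,.042);print(ang(q[0]-q[1]))
go([.4978,-.3463,.021],72.8)
E
```

```text
L 0.04311280896354516 162.07564744236151 axis by tip [ 0.4991 -0.3472  0.042 ] by rear [ 0.4973 -0.3466  0.042 ]
skirt [[0.4935, -0.3661, 0.016], [0.5055, -0.3277, 0.016]] [ 0.49948078 -0.34692255  0.016     ]
162.21664826405421
161.34428324921421
shift [  1.3   2.  121.6] turn -0.14924482168812858 pos [ 0.4982 -0.3484  0.1427] tooly 72.7 q6 -0.44 t 13.85 z [ 0.002 -0.002 -1.   ]
```

```bash
python3 -m pendant '[[[0,1.4,40,0.5,-0.4],[0,1.4,80,0.5,-0.4],[0,1.4,105,0.5,-0.4],[0,1.4,117,0.5,-0.4],[0,1.4,122,0.5,-0.4],[0,1.4,122,0.5,-0.4],[0,1.4,122,0.5,0.3],[0,1.4,122,0.5,1],[0,1.4,122,0.5,1],[0,1.4,122,0.5,1],[0,1.4,122,0.5,1],[0,1.4,122,0.5,1]]]'; python3 - <<'E'
from h import *
go([.4985,-.347,.0205],72.2);print(sense()["wrist_force"])
E
```

```text
time_s: 15.05
eef_pos: [0.4985, -0.3478, 0.0198]
eef_rot: [0.156, 0.988, -0.001, 0.001]
wrist_force: [-0.4, 0.0, 5.7]
gripper_width: 0.153
grasp_force: 59.4
shift [ 0.3  0.8 -0.7] turn -0.09916086889764131 pos [ 0.4985 -0.3478  0.0198] tooly 72.1 q6 -0.43 t 15.05 z [ 0.002 -0.001 -1.   ]
[-0.38315206  0.01372514  5.66870899]
```

```bash
python3 -m pendant '[[[0,0,-20,0,1],[0,0,-60,0,1],[0,0,-105,0,1],[0,10,-150,0,1],[0,50,-180,0,1],[0,95,-180,0,1],[0,140,-180,0,1],[0,185,-180,0,1],[0,230,-180,0,1],[0,275,-180,0,1],[-1,320,-180,0,1],[-1,365,-180,0,1]]]'; python3 -m pendant '[[[-1,40,0,0,1],[-1,75,0,0,1],[-1,95,0,0,1],[-1,97,0,0,1],[-1,97,0,0,1]]]'; python3 - <<'E'
from h import *
go([.6428,.0909,.17],72.1);print(sense()["gripper_width"])
E
```

```text
time_s: 16.25
eef_pos: [0.6109, 0.0016, 0.1983]
eef_rot: [0.156, 0.988, -0.0, -0.0]
wrist_force: [1.1, -0.3, -1.7]
gripper_width: 0.147
grasp_force: 58.7
time_s: 16.75
eef_pos: [0.6413, 0.0917, 0.1981]
eef_rot: [0.155, 0.988, -0.0, -0.0]
wrist_force: [0.5, 0.2, -1.6]
gripper_width: 0.149
grasp_force: 58.8
shift [-1.7 -0.3 28.1] turn 0.03830809710187566 pos [0.6413 0.0917 0.1981] tooly 72.1 q6 0.33 t 16.75 z [-0.001 -0.001 -1.   ]
0.14859482930479712
```

```bash
python3 -m pendant '[[[-1.7,-0.3,20,0,1],[-1.7,-0.3,40,0,1],[-1.7,-0.3,50,0,1],[-1.7,-0.3,50,0,1]]]'; python3 - <<'E'
from h import *
go([.6428,.0909,.14],72.1)
f=frame("wrist");np.save("pics/w7.npy",f)
u,v=proj(f,[[.6428,.0909,.12]])[0].astype(int);print(u,v)
u0,v0=u-80,v-75
c=cv2.resize(f["image"][v0:v0+120,u0:u0+160],(800,600),interpolation=0);cv2.imwrite("pics/z7.png",c);print(u0,v0)
E
```

```text
time_s: 17.15
eef_pos: [0.6417, 0.0896, 0.1469]
eef_rot: [0.156, 0.988, -0.0, -0.002]
wrist_force: [-0.1, -0.4, -1.6]
gripper_width: 0.15
grasp_force: 58.7
shift [-0.7  1.6  6.9] turn -0.10315572076271451 pos [0.6417 0.0896 0.1469] tooly 72.0 q6 0.33 t 17.15 z [-0.004 -0.    -1.   ]
316 286
236 211
```

View pics/z7.png

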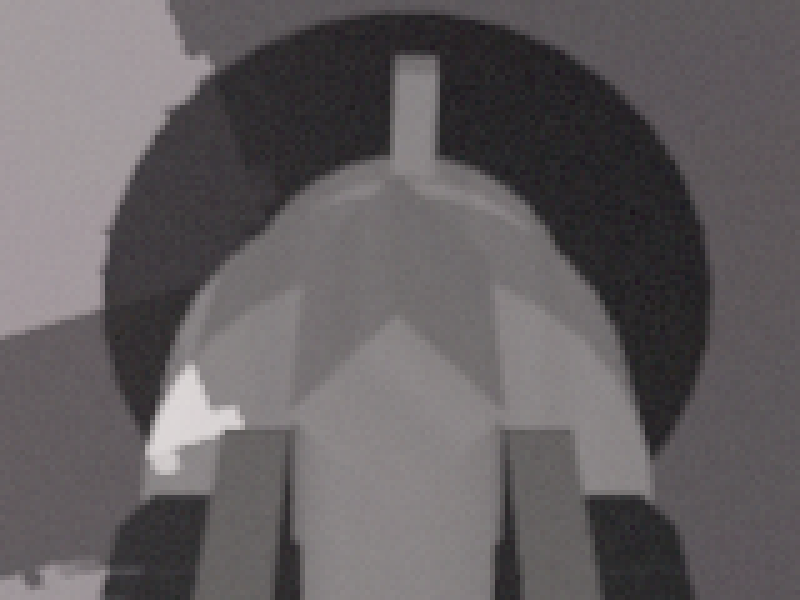

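The hover view shows the knob over the shaft: rib straight up at crop column 393-440 (tip row 55), dark disk spanning columns 105-710, knob tip top at (400,317).

```bash
python3 - <<'E'
from h import *
f=np.load("pics/w7.npy",allow_pickle=True).item()
P=f["T"]@np.linalg.inv(f["hand_eye"])
def K(p,z):
    w=cast(f,[[236+a/5,211+b/5] for a,b in p],z); return ((w-P[:3,3])@P[:3,:3]*1000).round(2)
print("tip (top) tool mm",K([(400,317)],P[2,3]-.0198+.042))
print("rib",K([(416,55),(414,160)],.108))
E=K([(105,285),(710,285),(407,12),(160,135),(655,135),(265,42),(550,42)],.1)[:,:2]
A=np.c_[2*E,np.ones(len(E))];s=np.linalg.lstsq(A,(E**2).sum(1),rcond=None)[0];print("disk c",s[:2],np.sqrt(s[2]+s[0]**2+s[1]**2))
E=K([(275,218),(300,195),(540,205),(350,165),(480,168)],.108)[:,:2]
A=np.c_[2*E,np.ones(len(E))];s=np.linalg.lstsq(A,(E**2).sum(1),rcond=None)[0];print("collar c",s[:2],np.sqrt(s[2]+s[0]**2+s[1]**2))
go([.6428,.0909,.14],72.1)
E
```

```text
tip (top) tool mm [[ 27.19   1.29 -22.11]]
rib [[25.97  2.83 38.95]
 [15.78  2.67 38.92]]
disk c [-2.06285573  2.12273335] 29.917056944912574
collar c [-0.22064879  2.64075437] 16.497895530614475
shift [0.  1.1 8.2] turn -0.08792426966108735 pos [0.6425 0.0899 0.1482] tooly 72.0 q6 0.33 t 17.2 z [-0.002 -0.    -1.   ]
```

```bash
python3 -m pendant '[[[0,0.9,2,0.7,1],[0,0.9,4,0.7,1],[0,0.9,6,0.7,1],[0,0.9,6,0.7,1]]]'; python3 -m pendant '[[[0,0,2,0,1],[0,0,4,0,1],[0,0,4,0,1]]]'; python3 - <<'E'
from h import *
go([.6426,.0907,.1278],71.4)
E
```

```text
time_s: 17.6
eef_pos: [0.6434, 0.092, 0.1427]
eef_rot: [0.161, 0.987, 0.0, 0.0]
wrist_force: [-0.2, -0.2, -0.7]
gripper_width: 0.148
grasp_force: 58.7
time_s: 17.9
eef_pos: [0.6435, 0.0917, 0.1387]
eef_rot: [0.162, 0.987, -0.0, 0.0]
wrist_force: [0.5, -0.9, -0.4]
gripper_width: 0.149
grasp_force: 58.8
shift [ 0.5 -1.2 10.9] turn 0.002818250105917741 pos [0.6435 0.0917 0.1387] tooly 71.4 q6 0.34 t 17.9 z [ 0.    -0.001 -1.   ]
```

```bash
python3 -m pendant '[[[0.5,-1.1,-1,0,1],[0.5,-1.1,0,0,1],[0.5,-1.1,2,0,1],[0.5,-1.1,4,0,1],[0.5,-1.1,4,0,1]]]'; python3 - <<'E'
from h import *
go([.6426,.0907,.1278],71.4); print(np.round(sense()["wrist_force"],1))
E
```

```text
time_s: 18.4
eef_pos: [0.6427, 0.0908, 0.1342]
eef_rot: [0.162, 0.987, -0.0, -0.0]
wrist_force: [1.8, -1.2, -1.2]
gripper_width: 0.151
grasp_force: 58.8
shift [ 0.  -0.2  6.4] turn -0.004017208444096809 pos [0.6427 0.0908 0.1342] tooly 71.4 q6 0.34 t 18.4 z [-0. -0. -1.]
[ 1.8 -1.2 -1.2]
```

```bash
python3 -m pendant '[[[-0.3,-0.1,2,0,1],[-0.3,-0.1,4,0,1],[-0.3,-0.1,6,0,1],[-0.3,-0.1,7,0,1],[-0.3,-0.1,7,0,1]]]'
```

```text
time_s: 18.9
eef_pos: [0.6428, 0.0908, 0.1278]
eef_rot: [0.162, 0.987, -0.0, 0.0]
wrist_force: [-0.3, -1.2, -0.0]
gripper_width: 0.146
grasp_force: 58.9
```

```bash
python3 -m pendant '[[[0,0,1,0,1],[0,0,2,0,1],[0,0,3,0,1],[0,0,3,0,1]]]'; python3 -m pendant '[[[0,0,1,0,1],[0,0,2,0,1],[0,0,3,0,1],[0,0,3,0,1]]]'
```

```text
time_s: 19.3
eef_pos: [0.6429, 0.0908, 0.125]
eef_rot: [0.162, 0.987, 0.0, 0.0]
wrist_force: [-1.2, -2.0, 5.8]
gripper_width: 0.154
grasp_force: 59.4
time_s: 19.7
eef_pos: [0.6429, 0.0908, 0.1228]
eef_rot: [0.162, 0.987, 0.0, 0.0]
wrist_force: [-2.5, -2.0, 7.9]
gripper_width: 0.15
grasp_force: 60.2
```

```bash
python3 -m pendant '[[[0,0,1,0,1],[0,0,2,0,1],[0,0,2,0,1],[0,0,2,0,1]]]'; python3 -m pendant '[[[0,0,1,0,1],[0,0,1,0,1],[0,0,1,0,1]]]'
```

```text
time_s: 20.1
eef_pos: [0.643, 0.0908, 0.1227]
eef_rot: [0.162, 0.987, 0.0, 0.001]
wrist_force: [-7.1, -2.2, 17.1]
gripper_width: 0.146
grasp_force: 61.4
time_s: 20.4
eef_pos: [0.643, 0.0908, 0.1227]
eef_rot: [0.162, 0.987, 0.0, 0.002]
wrist_force: [-8.7, -2.4, 22.5]
gripper_width: 0.151
grasp_force: 62.0
```

```bash
python3 -m pendant '[[[0,0,0,0,1],[0,0,0,0,1],[0,0,0,0,1],[0,0,0,0,1],[0,0,0,0,1]]]'; python3 -c "
from bench import sign_off; print(sign_off())"
```

```text
time_s: 20.9
eef_pos: [0.643, 0.0908, 0.1227]
eef_rot: [0.162, 0.987, 0.0, 0.002]
wrist_force: [-8.3, -2.4, 22.5]
gripper_width: 0.152
grasp_force: 62.0
the job is handed in; nothing more can be done
None
```

Job handed in at 20.9 s: the pack is in the drawer and the drawer is pushed shut against its stop; the knob is seated on the D-shaft and still gripped, pressed fully in at about 22 N. The jar, carton and tape were left untouched.

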